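# Find the socket key that fits the filter housing's nut

## Robot

A 6-joint arm with a two-finger parallel gripper is mounted at the origin on the work surface. World frame = base frame: x ahead of the robot, y to its left, z up, the work surface at z = 0. Lengths are in m, angles in rad, forces in N, time in s.
With the tool pointing down it reaches from about 0.375 to 0.925 m from the base axis. Payload 5.7 kg.
Tool frame: the origin (TCP) lies between the finger pads; the fingertips stand 14 mm ahead of it and the grasp point (between the pads) lies 5 mm behind it; y points along the fingers, z is the direction in which the jaws open and shut, and the axes are right-handed (so a half turn about y gives the same grasp; the last joint's range is limited). The gripper opens to 88 mm and grips with 3 to 60 N. Pads are 20 mm wide; open, the fingers measure 115 mm over their backs; the gripper's body (75 mm by 178 mm) begins 61 mm behind the grasp point.
Start: joints at [-1.318, 0.359, 1.51, -0, 1.272, -0.115], TCP at [0.216, -0.56, 0.237] pointing down, gripper open.
Joint ranges: [-2.97, 2.97], [-1.01, 2.36], [0.21, 2.38], [-0.96, 4.11], [0.2, 2.71], [-2.98, 2.98]. Speed limits (rad/s): [2.39, 2.39, 3.14, 3.14, 3.14, 3.14].

## Interface

Orientations are given as a 3x3 rotation matrix whose columns are the frame's x, y, z axes.
In Python, from plant import manip, viewer gives the robot as it stands. The module is installed in compiled form; this text tells all that it offers.
- The arm moves only by the tool arm_command, never from a script. Its argument "series" is text: rows parted by semicolons, each of 7 numbers parted by spaces: the shift along the tool's x, y, z in m, then the turn, a rotation vector about the tool's x, y, z in degrees, then the finger opening in m, from 0 to 0.0878. A call has 1 to 12 rows; each row is the pose to reach, as a shift and turn from the pose commanded when the call began, along the tool's axes at that moment; what a row does not reach only later rows make up. A row lasts 1/12 s, in which the tool goes at most 41.7 mm and 7.16 degrees, less where a joint would pass 70% of its speed; a pose out of reach is approached as far as the arm can. A call with a gripper value outside its range is refused whole. The fingers move at their own pace and stop on an object; the grip force is fixed at half the most. Time passes only in rows, so rows that repeat a pose let the fingers close. It gives the time, the measured TCP pose, the force and the opening at its end, in the units of the state.
- manip.get_state(): the state, without advancing time (a new reading comes with each control period).
- viewer.read_camera(name): name is "scene" or "top"; returns the picture (420x560x3 uint8, blue, green, red); there is no depth.
- viewer.camera_model(name): a dict with "fx", "fy", "cx", "cy" (pixels), "distortion" ([k1, k2, p1, p2, k3] as OpenCV has them; the pictures are not rectified), "camera_from_world" (4x4, takes a point from world to camera coordinates). Camera axes: x right, y down, z forward; pixel columns grow to the right and rows downward; lengths in m; the calibration is good to about 2 mm. A picture is of the moment at which its call begins. camera_model takes no time and is no camera call.
- manip.close_job(): hands the job in, once; it reports no verdict.
The state is a dict: "time": time; "joints": joint angles; "joint_velocities": joint speeds; "tau": joint torques, N m; "eef_pos": TCP position; "ee_rot": TCP orientation; "wrist_force": force on the tool from outside, world axes, zero at the start; "torque": the same for the moment, N m; "grip_width": finger opening in m.
Only numpy, scipy, OpenCV 4.12 (cv2) and the standard library are available. Lean on these libraries where they do the work, as an engineer would, in place of code of your own. Each camera call takes 0.05 s, during which the arm holds its last target. There are 200 camera calls.

## Task

Try the blue-handled socket keys from the white tray on the brass hex nut of the filter housing that stands on the black disc, without forcing them, until you find the one that fits. Stand any key that does not fit upright back in the tray, and finish with the right key seated fully home and upright on the nut, your gripper still holding it by the handle; do not let go. Leave the dish, the jar and the tweezers where they are.

Things in the scene. Friction and masses are not known exactly. Their poses are not given: they have to be found in the camera images.
- stage: Flat black disc, 150 mm across and 1.5 mm thick, lying on the white bench; it marks the filter housing to be worked on, which stands on the bench at the disc's centre. Origin: centre of its underside, on the bench. Fixed.
- tray: Fixed white open tray, 120 mm (its x) by 330 mm (its y) by 25 mm high, walls and floor 4 mm thick, with two dividers that part it along its y into three equal bays, one socket key standing in each. Origin: centre of its underside, on the bench.
- housing_p: One of three fixed round steel filter housings, 100 mm across, alike but for the nut's size. The one at the centre of the black disc is to be worked on; the other two stand behind, on the far side of the work (which is which changes). Origin: centre of its underside, on the bench; z up, through the nut.
- housing_q: One of three fixed round steel filter housings, 100 mm across, alike but for the nut's size. The one at the centre of the black disc is to be worked on; the other two stand behind, on the far side of the work (which is which changes). Same frame as housing_p. Two brass hose ports 14 mm above the bench stick out along +x and -x, to 75 mm from the centre.
- housing_r: One of three fixed round steel filter housings, 100 mm across, alike but for the nut's size. The one at the centre of the black disc is to be worked on; the other two stand behind, on the far side of the work (which is which changes). Same frame as housing_p. A fixed brass hex nut stands in a round well in the lid's centre.
- nut_p (a point): Centre of the nut's well floor in housing_p, on the nut's axis, 38 mm above the bench: a key is home when its lower rim is here. Axes as the housing's. Above this point (all housings): rim of the collar around the well 9 mm (60 mm outside diameter), nut's top 14 mm; the nut's top 3 mm tapers in by 2.5 mm all round, which guides the key.
- nut_q (a point): Centre of the nut's well floor in housing_q, on the nut's axis, 38 mm above the bench: a key is home when its lower rim is here. Axes as the housing's. The nuts are 16, 22 and 28 mm across flats (which is which is not told). Two flats face along the housing's x axis, the others at 60 degree steps from it.
- nut_r (a point): Centre of the nut's well floor in housing_r, on the nut's axis, 38 mm above the bench: a key is home when its lower rim is here. Axes as the housing's. Each well is 4 mm wider than the matching key: a key too small stops on the nut and one too large on the collar, 9 mm or more above home.
- key_a: One of three socket keys with blue T handles, 76 mm tall, 0.13 to 0.21 kg, standing socket down in a tray bay; only one fits, which is not told. Origin: centre of the socket's lower rim; z up. Socket 0 to 30 mm up, then a stem 16 mm thick; handle from 50 to 76 mm up: a bar 70 mm long along x, 18 mm thick along y, centred on the axis.
- key_b: One of three socket keys with blue T handles, 76 mm tall, 0.13 to 0.21 kg, standing socket down in a tray bay; only one fits, which is not told. Shape and frame as key_a. Hex sockets 18 mm deep for nuts of 16, 22, 28 mm across flats (outside 28, 35, 42 mm across), 2 mm total play on the nut; two flats face along the key's x axis.
- key_c: One of three socket keys with blue T handles, 76 mm tall, 0.13 to 0.21 kg, standing socket down in a tray bay; only one fits, which is not told. Shape and frame as key_a. A key goes on its nut when its x axis is turned from the housing's x by a multiple of 60 degrees, within about 7, and centred to about 2 mm (the taper guides it).
- dish: Bystander: loose shallow glass dish, 90 mm across, 16 mm high. Origin: centre of its underside.
- jar: Bystander: loose amber glass jar with a white lid, 48 mm across, 65 mm high. Origin: centre of its underside.
- tweezers: Bystander: loose steel tweezers, about 120 mm long along x, lying flat on the bench. Origin: near the middle, on the bench.
There are look-alikes about, which are no part of the job. What is shaped like the key_a but green is not meant.

How it is judged:
By the outcome, as a careful person would: the job done as asked, in the order asked, and still so for the second after the job is handed in, while the arm keeps its last pose, push and grip.
It also fails if it takes over 72 s, if anything falls off the work surface, if the arm or the gripper's body presses on something with over 40 N, if the wrist force passes 120 N, or if a joint passes its speed limit or range.

## Working session

There is one attempt and no reset: what is moved stays moved. The work goes in short steps, Python scripts to look and compute and a tool call to move; the robot and the scene stay as the last step left them, time stands still between calls to the robot, and variables do not carry over. Pictures are saved under pics/ and viewed, about 8 in all and at most 12, crops included, and the job is handed in when it is done.

Besides the shell and the picture viewer there is one more tool, called after "Call:" as name(argument=value, ...) on one line, values as JSON. arm_command: Moves the arm, as the interface text tells. Its arguments: {"type":"object","properties":{"series":{"type":"string"}},"required":["series"]}

```bash
mkdir -p pics
python3 - <<'E'
from plant import manip, viewer
import cv2
for n in("scene","top"):
    cv2.imwrite(f"pics/{n}0.png",viewer.read_camera(n)); m=viewer.camera_model(n); print(n,m)
s=manip.get_state(); print(s)
E
```

```text
scene {'fx': 528.0102152617803, 'fy': 528.0102152617803, 'cx': 290.5862479802708, 'cy': 207.79414908653652, 'distortion': array([-0.10931141,  0.        ,  0.        ,  0.        ,  0.        ]), 'camera_from_world': array([[ 0.16678136,  0.98589993,  0.0136128 , -0.10060942],
       [ 0.64311211, -0.0983072 , -0.75943565, -0.29066716],
       [-0.74738932,  0.13541426, -0.65044   ,  1.52183985],
       [ 0.        ,  0.        ,  0.        ,  1.        ]])}
top {'fx': 460.9583752020901, 'fy': 460.9583752020901, 'cx': 281.6348551210915, 'cy': 204.27148233473298, 'distortion': array([-0.13977328,  0.        ,  0.        ,  0.        ,  0.        ]), 'camera_from_world': array([[-0.00217637, -0.99975272, -0.02213065,  0.02304514],
       [-0.99585951,  0.00417806, -0.09080957,  0.56518915],
       [ 0.09087958,  0.02184138, -0.99562235,  1.02083907],
       [ 0.        ,  0.        ,  0.        ,  1.        ]])}
{'time': 0.1, 'joints': array([-1.31811894e+00,  3.59479359e-01,  1.51133930e+00, -1.94115005e-05,
        1.27250256e+00, -1.15101077e-01]), 'joint_velocities': array([-7.88170561e-06, -2.19337344e-03, -1.29952066e-03,  1.73811189e-03,
       -1.18942547e-03,  2.06462247e-03]), 'tau': array([ 1.63074715e-04, -5.16357887e+01, -2.71407205e+01,  6.76278910e-02,
        2.76355154e-02, -2.83163308e-05]), 'eef_pos': array([ 0.21555725, -0.55928376,  0.23586027]), 'ee_rot': array([[-9.33126371e-01, -4.50101765e-04,  3.59548291e-01],
       [-3.59548527e-01,  1.66903939e-03, -9.33124896e-01],
       [-1.80099099e-04, -9.99998506e-01, -1.71925810e-03]]), 'wrist_force': array([ 1.02681714, -0.36365386,  0.07269013]), 'torque': array([ 0.05708614,  0.00107336, -0.00290789]), 'grip_width': 0.08772266987673759}
```

View pics/scene0.png

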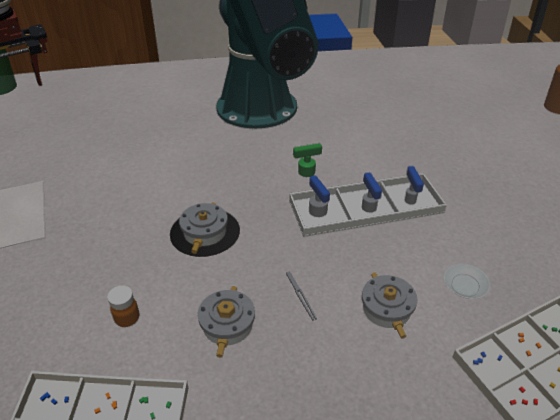

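View pics/top0.png

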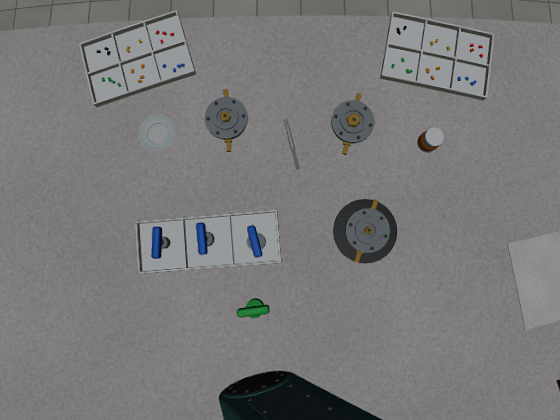

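The scene picture shows the tray at (367,203) with three blue keys at (318,190), (372,185) and (415,180). The green T at (307,152) is the look-alike and not meant. The work housing is on the black disc at scene (204,225), top (368,230). The other two housings, at top (227,117) and (353,120), are not on a disc. I'll enlarge to compare nut and socket sizes.

```bash
cat > h.py <<'E'
import numpy as np, cv2
from plant import manip, viewer
def K(n):
    m=viewer.camera_model(n); return np.array([[m['fx'],0,m['cx']],[0,m['fy'],m['cy']],[0,0,1]]),m['distortion'],m['camera_from_world']
def w(n,px,z):
    "pixels -> world points at height z"
    k,d,T=K(n); p=cv2.undistortPoints(np.float64(px).reshape(-1,1,2),k,d)[:,0]
    r=np.c_[p,np.ones(len(p))]@T[:3,:3]; c=-T[:3,:3].T@T[:3,3]
    return c+r*((z-c[2])/r[:,2])[:,None]
def proj(n,P):
    k,d,T=K(n); return cv2.projectPoints(np.float64(P).reshape(-1,1,3),cv2.Rodrigues(T[:3,:3])[0],T[:3,3],k,d)[0][:,0]
def crop(im,c,r,f):
    x,y=c; return cv2.resize(im[y-r[1]:y+r[1],x-r[0]:x+r[0]],None,fx=f,fy=f,interpolation=cv2.INTER_CUBIC)
E
python3 - <<'E'
from h import *
t=cv2.imread('pics/top0.png'); s=cv2.imread('pics/scene0.png')
a=crop(t,(210,240),(80,37),5)[:, :800][:300]
a=cv2.resize(t[205:275,130:290],(686,300),interpolation=cv2.INTER_CUBIC)
b=cv2.resize(s[160:235,285:450],(660,300),interpolation=cv2.INTER_CUBIC)
o=np.zeros((600,800,3),np.uint8); o[:300,:686]=a; o[300:,:660]=b
cv2.imwrite('pics/keys.png',o)
o=np.hstack([crop(t,c,(33,37),4) for c in((368,230),(227,119),(353,122))]); cv2.imwrite('pics/nuts.png',o); print(o.shape)
E
```

```text
(296, 792, 3)
```

View pics/keys.png

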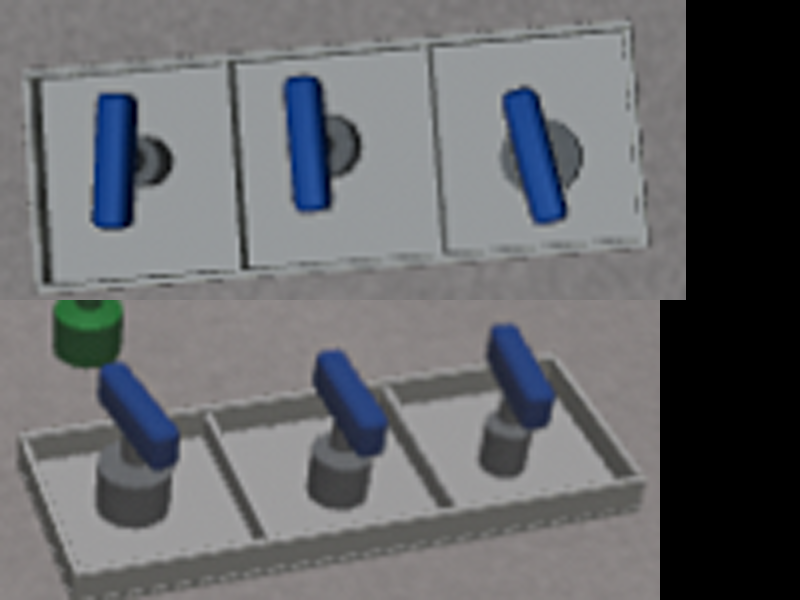

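View pics/nuts.png

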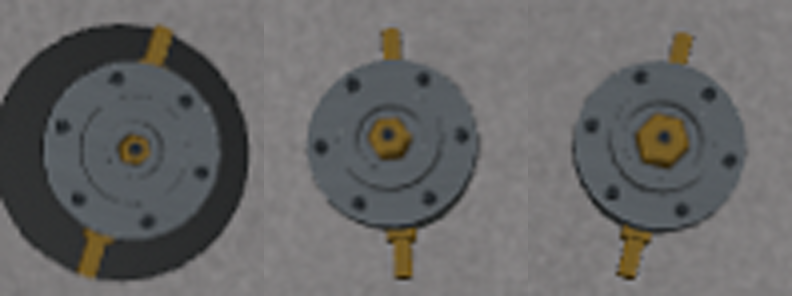

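The stage nut is clearly the smallest of the three (16 mm). The matching socket is the narrowest one, on the leftmost key in the top view at about (157,242). That is the rightmost key in the scene view. I'll measure that key and the nut pose.

```bash
cat >> h.py <<'E'
def bluebar(im,n='top',z=.080,roi=None):
    hsv=cv2.cvtColor(im,cv2.COLOR_BGR2HSV); m=cv2.inRange(hsv,(105,150,60),(125,255,255))
    N,l,st,c=cv2.connectedComponentsWithStats(m); out=[]
    for i in range(1,N):
        if st[i,4]>150:
            px=np.argwhere(l==i)[:,::-1]; P=w(n,px,z)[:,:2]; q=cv2.minAreaRect(P.astype(np.float32)*1000)
            u=np.linalg.svd(P-P.mean(0),full_matrices=False)[2][0]
            out.append((c[i].round(1),np.round(q[0],1),np.round(q[1],1),round(np.degrees(np.arctan2(u[1],u[0]))%180,1)))
    return out
E
python3 - <<'E'
from h import *
t=cv2.imread('pics/top0.png'); print(*bluebar(t),sep='\n')
hsv=cv2.cvtColor(t,cv2.COLOR_BGR2HSV); m=cv2.inRange(hsv,(12,120,60),(28,255,255))
N,l,st,c=cv2.connectedComponentsWithStats(m)
for i in range(1,N):
    if st[i,4]>15 and 325<c[i][0]<400 and 190<c[i][1]<275: print(c[i],st[i],w('top',[c[i]],.014)[0],w('top',[c[i]],.05)[0])
# disc fit
m=(cv2.cvtColor(t,cv2.COLOR_BGR2GRAY)<62).astype(np.uint8); N,l,st,c=cv2.connectedComponentsWithStats(m)
i=l[230,338]; p=np.argwhere(l==i)[:,::-1]; h=cv2.convexHull(p.astype(np.int32)); P=w('top',h[:,0],.0015)[:,:2].astype(np.float32)*1000; print('disc',cv2.fitEllipse(P))
s=cv2.imread('pics/scene0.png'); hs=cv2.cvtColor(s,cv2.COLOR_BGR2HSV); m=cv2.inRange(hs,(12,120,60),(28,255,255)); N,l,st,c=cv2.connectedComponentsWithStats(m)
for i in range(1,N):
    if st[i,4]>10 and 170<c[i][0]<240 and 190<c[i][1]<260: print('scene',c[i],st[i],w('scene',[c[i]],.05)[0],w('scene',[c[i]],.014)[0])
for b in bluebar(s,'scene',.067): print('s',b)
E
```

```text
(array([201. , 238.1]), array([487.9, 194.4]), array([66. , 16.4]), np.float64(5.4))
(array([155.5, 242.1]), array([479.1, 294.7]), array([65.3, 15.7]), np.float64(178.6))
(array([254.1, 240.9]), array([481.9,  79.5]), array([67. , 17.1]), np.float64(14.8))
[374.04347826 204.10869565] [371 200   7   9  46] [ 0.56583672 -0.19107708  0.014     ] [ 0.56256829 -0.18460726  0.05      ]
[367.9375  229.90625] [365 227   7   7  32] [ 0.50662199 -0.17589228  0.014     ] [ 0.50537568 -0.16994101  0.05      ]
[357.63636364 255.83636364] [354 250   9  12  55] [ 0.447662   -0.15142536  0.014     ] [ 0.44842912 -0.14630961  0.05      ]
disc ((508.7884216308594, -160.2610321044922), (124.97882843017578, 141.68978881835938), 71.577392578125)
scene [202.6744186  215.93023256] [199 212   8   8  43] [ 0.51126865 -0.16881742  0.05      ] [ 0.46980451 -0.17048402  0.014     ]
scene [196.09 245.27] [192 239  10  15 100] [ 0.5956397  -0.18515133  0.05      ] [ 0.55839123 -0.18763407  0.014     ]
s (array([330.3,  31.8]), array([-376.5,  305.2]), array([121.1, 314.9]), np.float64(174.9))
```

```bash
cat >> h.py <<'E'
def go(p,bar=None):
    "shift+turn from present pose to TCP p (m) with jaw axis perpendicular to bar direction (deg)"
    s=manip.get_state(); R=s['ee_rot']; z=R[:,2]; yaw=np.degrees(np.arctan2(z[1],z[0]))
    d=R.T@(np.array(p)-s['eef_pos']); t=0
    if bar is not None: t=-((bar-90-yaw+90)%180-90)   # tool y points down
    from scipy.spatial.transform import Rotation as Ro
    if bar is not None:
        a=np.radians(yaw-t); zz=np.array([np.cos(a),np.sin(a),0]); yy=np.array([0,0,-1.]); G=np.c_[np.cross(yy,zz),yy,zz]
        rv=Ro.from_matrix(R.T@G).as_rotvec(degrees=True)
    else: rv=np.zeros(3)
    print('shift',d.round(4),'turn',rv.round(2),'dist',np.linalg.norm(d).round(3),'t',s['time'],'yaw',yaw.round(1),'j6',s['joints'][5].round(2))
E
python3 -c "
from h import *
go((.44,0,.22),-1.4)"
```

```text
shift [-0.4105  0.0167 -0.4412] turn [1.000e-01 2.247e+01 1.000e-02] dist 0.603 t 0.1 yaw -68.9 j6 -0.12
```

Call:
arm_command(series="-0.41 0.016 -0.441 0 22.5 0 0.0878;-0.41 0.016 -0.441 0 22.5 0 0.0878;-0.41 0.016 -0.441 0 22.5 0 0.0878;-0.41 0.016 -0.441 0 22.5 0 0.0878;-0.41 0.016 -0.441 0 22.5 0 0.0878;-0.41 0.016 -0.441 0 22.5 0 0.0878;-0.41 0.016 -0.441 0 22.5 0 0.0878;-0.41 0.016 -0.441 0 22.5 0 0.0878;-0.41 0.016 -0.441 0 22.5 0 0.0878;-0.41 0.016 -0.441 0 22.5 0 0.0878;-0.41 0.016 -0.441 0 22.5 0 0.0878;-0.41 0.016 -0.441 0 22.5 0 0.0878")

```text
time: 1.1
eef_pos: [0.4017, -0.0939, 0.2233]
ee_rot: [[-1.0, 0.0, -0.025], [0.025, 0.0, -1.0], [-0.0, -1.0, -0.0]]
wrist_force: [1.1, -0.6, -0.3]
grip_width: 0.0875
```

```bash
python3 -c "
from h import *
go((.479,.2945,.16),-1.4); print(manip.get_state()['eef_pos'])"
```

```text
shift [-0.0674  0.0634 -0.3902] turn [ 0.   -0.05 -0.  ] dist 0.401 t 1.1 yaw -91.4 j6 1.2
[ 0.40170291 -0.0938601   0.22334323]
```

Call:
arm_command(series="-0.067 0.063 -0.39 0 0 0 0.0878;-0.067 0.063 -0.39 0 0 0 0.0878;-0.067 0.063 -0.39 0 0 0 0.0878;-0.067 0.063 -0.39 0 0 0 0.0878;-0.067 0.063 -0.39 0 0 0 0.0878;-0.067 0.063 -0.39 0 0 0 0.0878;-0.067 0.063 -0.39 0 0 0 0.0878;-0.067 0.063 -0.39 0 0 0 0.0878;-0.067 0.063 -0.39 0 0 0 0.0878;-0.067 0.063 -0.39 0 0 0 0.0878;-0.067 0.063 -0.39 0 0 0 0.0878;-0.067 0.063 -0.39 0 0 0 0.0878")

```text
time: 2.1
eef_pos: [0.4778, 0.2933, 0.1596]
ee_rot: [[-1.0, -0.001, -0.022], [0.022, -0.001, -1.0], [0.001, -1.0, 0.001]]
wrist_force: [0.0, -0.7, -0.4]
grip_width: 0.0879
```

Run:
```python
from h import *
go((.479,.2945,.062),-1.4); print(manip.get_state()['eef_pos'])
s=viewer.read_camera('scene'); t=viewer.read_camera('top')
o=np.hstack([crop(s,(400,185),(66,75),3),crop(t,(165,235),(66,75),3)]); cv2.imwrite('pics/pre.png',o)
```

```text
shift [-0.0013  0.0976 -0.0013] turn [-0.04  0.13  0.07] dist 0.098 t 2.1 yaw -91.3 j6 2.02
[0.47782173 0.2932749  0.15961359]
```

View pics/pre.png

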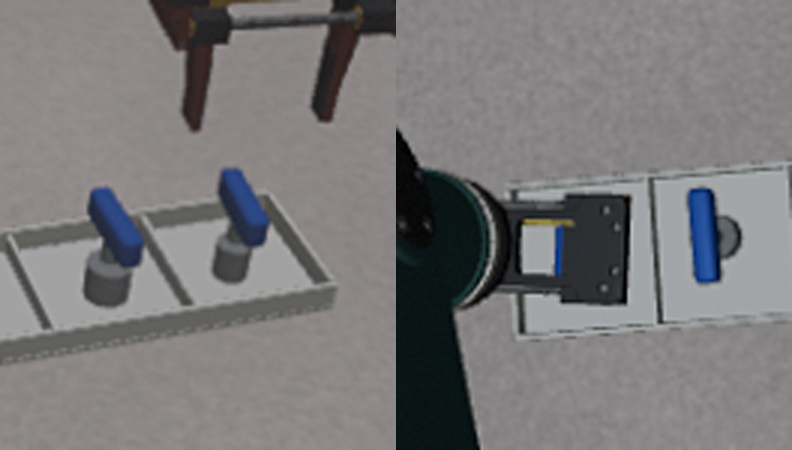

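The fingers straddle the handle of the smallest key (scene crop: bar at (242,205), fingertips at (195,125) and (322,115)). Next I'll descend and grip.

Call:
arm_command(series="-0.001 0.03 -0.001 0 0 0 0.0878;-0.001 0.06 -0.001 0 0 0 0.0878;-0.001 0.085 -0.001 0 0 0 0.0878;-0.001 0.0975 -0.001 0 0 0 0.0878;-0.001 0.0975 -0.001 0 0 0 0.0878;-0.001 0.0975 -0.001 0 0 0 0.01;-0.001 0.0975 -0.001 0 0 0 0.01;-0.001 0.0975 -0.001 0 0 0 0.01;-0.001 0.0975 -0.001 0 0 0 0.01;-0.001 0.0975 -0.001 0 0 0 0.01;-0.001 0.0975 -0.001 0 0 0 0.01;-0.001 0.0975 -0.001 0 0 0 0.01")

```text
time: 3.2
eef_pos: [0.4796, 0.2935, 0.0633]
ee_rot: [[-1.0, 0.001, -0.025], [0.025, 0.0, -1.0], [-0.001, -1.0, -0.0]]
wrist_force: [0.0, 0.4, -0.3]
grip_width: 0.0445
```

Call:
arm_command(series="0 0 0 0 0 0 0.01;0 0 0 0 0 0 0.01;0 -0.02 0 0 0 0 0.01;0 -0.05 0 0 0 0 0.01;0 -0.08 0 0 0 0 0.01;0 -0.1 0 0 0 0 0.01;0 -0.1 0 0 0 0 0.01;0 -0.1 0 0 0 0 0.01")

```text
time: 3.87
eef_pos: [0.4801, 0.2937, 0.1639]
ee_rot: [[-1.0, 0.003, -0.025], [0.025, 0.001, -1.0], [-0.002, -1.0, -0.001]]
wrist_force: [-0.8, -0.4, -0.1]
grip_width: 0.0099
```

Run:
```python
from h import *
go((.507,-.170,.17),-18.6)
s=viewer.read_camera('scene');t=viewer.read_camera('top')
cv2.imwrite('pics/lift.png',crop(s,(410,150),(80,80),3)); print(manip.get_state()['eef_pos'],manip.get_state()['grip_width'])
```

```text
shift [-0.0384 -0.0066  0.4629] turn [ 0.1  17.18 -0.13] dist 0.465 t 3.8667 yaw -91.4 j6 2.02
[0.47848496 0.29291747 0.16180748] 0.009775492770417171
```

View pics/lift.png

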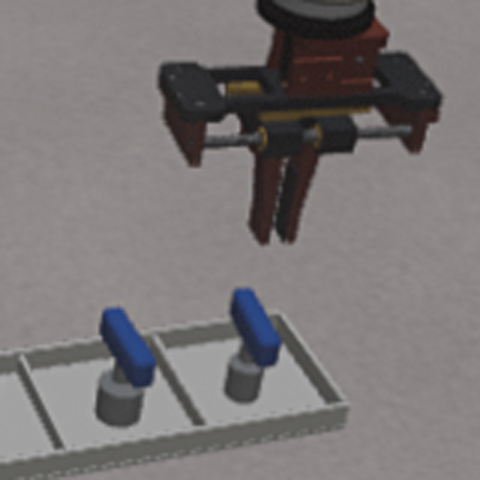

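The jaws were still closing when I lifted: the width was 0.0445 m before the lift and 0.0098 m after. The key still stands in its bay. I'll reopen, go down again and wait for the fingers to stop.

Call:
arm_command(series="0 0 0 0 0 0 0.06;0 0 0 0 0 0 0.06;0 0 0 0 0 0 0.06;0 0 0 0 0 0 0.06;0 0 0 0 0 0 0.06;0 0 0 0 0 0 0.06;0 0 0 0 0 0 0.06;0 0 0 0 0 0 0.06;0 0 0 0 0 0 0.06;0 0 0 0 0 0 0.06")

```text
time: 4.8
eef_pos: [0.4794, 0.2933, 0.163]
ee_rot: [[-1.0, 0.0, -0.025], [0.025, 0.0, -1.0], [-0.0, -1.0, -0.0]]
wrist_force: [0.3, 0.6, -0.1]
grip_width: 0.06
```

Run:
```python
from h import *
go((.479,.2945,.062),-1.4); s=viewer.read_camera('scene')
cv2.imwrite('/tmp/x.png',s); a=cv2.imread('pics/scene0.png')
print(manip.get_state()['grip_width'], cv2.absdiff(a,s)[180:215,385:440].max())
```

```text
shift [ 0.0005  0.101  -0.0012] turn [ 0.01 -0.03 -0.01] dist 0.101 t 4.8 yaw -91.4 j6 2.02
0.060078819747958125 15
```

Call:
arm_command(series="0 0.03 -0.001 0 0 0 0.06;0 0.06 -0.001 0 0 0 0.06;0 0.085 -0.001 0 0 0 0.06;0 0.101 -0.001 0 0 0 0.06;0 0.101 -0.001 0 0 0 0.06;0 0.101 -0.001 0 0 0 0.01;0 0.101 -0.001 0 0 0 0.01;0 0.101 -0.001 0 0 0 0.01;0 0.101 -0.001 0 0 0 0.01;0 0.101 -0.001 0 0 0 0.01;0 0.101 -0.001 0 0 0 0.01;0 0.101 -0.001 0 0 0 0.01")

```text
time: 5.85
eef_pos: [0.4797, 0.2945, 0.0624]
ee_rot: [[-1.0, 0.001, -0.025], [0.025, 0.001, -1.0], [-0.001, -1.0, -0.001]]
wrist_force: [1.2, 0.3, -1.9]
grip_width: 0.0177
```

Call:
arm_command(series="0 0 0 0 0 0 0.01;0 0 0 0 0 0 0.01;0 0 0 0 0 0 0.01;0 0 0 0 0 0 0.01;0 0 0 0 0 0 0.01")

```text
time: 6.27
eef_pos: [0.4797, 0.2945, 0.0623]
ee_rot: [[-1.0, 0.001, -0.025], [0.025, 0.0, -1.0], [-0.001, -1.0, -0.0]]
wrist_force: [-1.2, -0.1, 7.2]
grip_width: 0.018
```

Call:
arm_command(series="0 -0.03 0 0 0 0 0.01;0 -0.06 0 0 0 0 0.01;0 -0.09 0 0 0 0 0.01;0 -0.12 0 0 0 0 0.01;0 -0.12 0 0 0 0 0.01")

```text
time: 6.68
eef_pos: [0.4824, 0.2957, 0.1871]
ee_rot: [[-1.0, 0.008, -0.025], [0.025, 0.004, -1.0], [-0.008, -1.0, -0.004]]
wrist_force: [0.8, 1.1, -2.1]
grip_width: 0.0179
```

Run:
```python
from h import *
s=manip.get_state();print(s['grip_width'],s['wrist_force'],s['eef_pos'])
go((.507,-.170,.18),-18.6)
```

```text
0.017918228944778833 [ 0.83013464  1.06344955 -2.05417023] [0.4824157  0.29566771 0.18714889]
shift [-0.0361  0.0056  0.4649] turn [ 0.29 17.18 -0.41] dist 0.466 t 6.6833 yaw -91.4 j6 2.02
```

Call:
arm_command(series="-0.003 0 0.03 0 1.2 0 0.01;-0.006 0 0.07 0 2.4 0 0.01;-0.009 0 0.11 0 4 0 0.01;-0.012 0 0.15 0 5.6 0 0.01;-0.015 0 0.19 0 7.2 0 0.01;-0.018 0 0.23 0 8.8 0 0.01;-0.021 0 0.27 0 10.4 0 0.01;-0.024 0 0.31 0 12 0 0.01;-0.027 0 0.35 0 13.6 0 0.01;-0.03 0 0.39 0 15 0 0.01;-0.033 0 0.43 0 16.2 0 0.01;-0.037 0 0.464 0 17.2 0 0.01")

```text
time: 7.68
eef_pos: [0.5036, -0.1728, 0.1806]
ee_rot: [[-0.947, -0.002, -0.321], [0.321, 0.0, -0.947], [0.002, -1.0, 0.0]]
wrist_force: [0.1, 0.5, -2.0]
grip_width: 0.0179
```

Call:
arm_command(series="0 0 0 0 0 0 0.01;0 0 0 0 0 0 0.01;0 0 0 0 0 0 0.01")

```text
time: 7.93
eef_pos: [0.5037, -0.1697, 0.1807]
ee_rot: [[-0.947, -0.002, -0.32], [0.32, 0.002, -0.947], [0.003, -1.0, -0.001]]
wrist_force: [-0.0, 0.2, -1.6]
grip_width: 0.018
```

Run:
```python
from h import *
s=manip.get_state();print(s['grip_width'],s['wrist_force'],s['eef_pos'])
go((.507,-.170,.13),-18.6)
s=viewer.read_camera('scene');t=viewer.read_camera('top');cv2.imwrite('pics/ovs_.png',s);cv2.imwrite('pics/ovt_.png',t)
o=np.hstack([crop(s,(205,195),(50,75),4)[:600],crop(t,(368,225),(50,75),4)[:600]]); cv2.imwrite('pics/over.png',o)
```

```text
0.017966139623582296 [-0.03147321  0.22264288 -1.64493932] [ 0.50370635 -0.16974969  0.18066353]
shift [-0.0033  0.0507 -0.0008] turn [ 0.05 -0.07  0.17] dist 0.051 t 7.9333 yaw -108.7 j6 1.44
```

View pics/over.png

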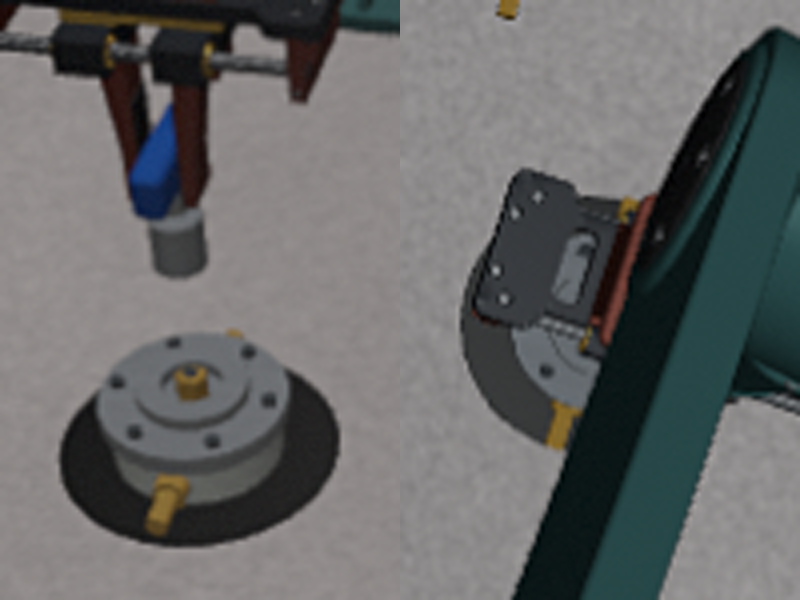

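The key hangs straight in the jaws, socket rim centred at about scene (200,184.5), with the nut top at (202.8,213). I'll cross-check the relative offset in the scene camera alone.

Run:
```python
from h import *
print('TCP',manip.get_state()['eef_pos'])
print('rim scene',w('scene',[[200,184.5]],.1227)[0]); print('nut hole scene',w('scene',[[202.75,213]],.052)[0],'top',w('top',[[367.94,229.9]],.051)[0])
# collar circle/ lid outline in both (z of housing lid unknown) ; hole pixel in top
t=cv2.imread('pics/top0.png'); g=cv2.cvtColor(t,cv2.COLOR_BGR2GRAY); p=g[226:235,363:374]; print(p)
for z in(.051,): print(proj('top',[[.507,-.170,z]]),proj('scene',[[.507,-.170,z]]))
# predicted nut outline and ports check
for n,f in(('scene','pics/ovs_.png'),('top','pics/top0.png')):
    im=cv2.imread(f); hs=cv2.cvtColor(im,cv2.COLOR_BGR2HSV); m=cv2.inRange(hs,(12,110,50),(28,255,255))
    c0=proj(n,[[.507,-.17,.051]])[0].astype(int); N,l,st,c=cv2.connectedComponentsWithStats(m)
    j=[i for i in range(1,N) if np.hypot(*(c[i]-c0))<7]; print(n,[(c[i],st[i]) for i in j])
    def err(x):
        a=np.radians(-18.6+30+60*np.arange(6)); r=8/np.cos(np.pi/6)
        P=[[x[0]+k*np.cos(b),x[1]+k*np.sin(b),h] for k,h in((r,.047),(r,.049),(r-2.9,.052)) for b in a]
        hull=cv2.convexHull((proj(n,P)*16).astype(np.int32)); mm=np.zeros((420*4,560*4),np.uint8)
        hh=cv2.convexHull((proj(n,P)*4+2).astype(np.int32)); cv2.fillPoly(mm,[hh],255)
        pred=cv2.resize(mm,(560,420),interpolation=cv2.INTER_AREA)/255.
        obs=np.isin(l,j).astype(float); ob=obs[c0[1]-9:c0[1]+9,c0[0]-9:c0[0]+9]; k=cv2.morphologyEx(ob,cv2.MORPH_CLOSE,np.ones((3,3)))
        return np.abs(pred[c0[1]-9:c0[1]+9,c0[0]-9:c0[0]+9]-k).sum()
    best=sorted((err((.507+dx/1000,-.17+dy/1000)),.507+dx/1000,-.17+dy/1000) for dx in range(-6,7) for dy in range(-6,7))[:3]; print(np.round(best,4))
```

```text
TCP [ 0.50402573 -0.16889374  0.18113166]
rim scene [ 0.49934458 -0.16681052  0.1227    ]
nut hole scene [ 0.50440112 -0.16818457  0.052     ] top [ 0.50535482 -0.16978147  0.051     ]
[[92 94 93 81 69 80 85 85 90 95 76]
 [92 90 77 54 66 81 69 75 82 89 88]
 [91 80 55 68 84 82 81 91 84 76 96]
 [89 64 61 89 64 38 41 71 88 79 94]
 [87 60 64 92 52 40 38 62 85 84 93]
 [91 73 64 94 69 59 59 78 90 90 92]
 [94 83 62 94 89 80 85 88 84 91 93]
 [93 89 76 78 74 66 73 75 87 93 90]
 [93 93 90 84 81 68 69 81 93 90 77]]
[[368.02630447 229.1543762 ]] [[201.96748814 214.27088033]]
scene [(array([202.69565217, 215.76086957]), array([199, 212,   8,   8,  46], dtype=int32))]
[[48.     0.501 -0.176]
 [48.     0.501 -0.175]
 [48.     0.501 -0.174]]
top [(array([367.84848485, 229.84848485]), array([365, 227,   7,   7,  33], dtype=int32))]
[[ 2.83e+02  5.01e-01 -1.76e-01]
 [ 2.83e+02  5.01e-01 -1.75e-01]
 [ 2.83e+02  5.01e-01 -1.74e-01]]<stdin>:15: RuntimeWarning: invalid value encountered in cast
```

```bash
python3 -c "
from h import *
go((.506,-.170,.114),-18.6)"
```

```text
shift [-0.0024  0.0671  0.0005] turn [0.04 0.05 0.12] dist 0.067 t 8.0333 yaw -108.6 j6 1.44
```

Call:
arm_command(series="-0.0024 0.02 0.0005 0 0 0 0.01;-0.0024 0.04 0.0005 0 0 0 0.01;-0.0024 0.055 0.0005 0 0 0 0.01;-0.0024 0.067 0.0005 0 0 0 0.01;-0.0024 0.067 0.0005 0 0 0 0.01;-0.0024 0.067 0.0005 0 0 0 0.01")

```text
time: 8.53
eef_pos: [0.5064, -0.1702, 0.1145]
ee_rot: [[-0.948, -0.002, -0.318], [0.318, 0.001, -0.948], [0.002, -1.0, -0.0]]
wrist_force: [0.5, -1.3, -2.4]
grip_width: 0.0175
```

Run:
```python
from h import *
s=manip.get_state();print(s['grip_width'],s['wrist_force'],s['eef_pos'])
s=viewer.read_camera('scene');cv2.imwrite('pics/n_.png',s)
cv2.imwrite('pics/near.png',crop(s,(204,210),(32,32),9))
a=-18.6
```

```text
0.0175348709940771 [ 0.46545937 -1.27004032 -2.41601425] [ 0.50636971 -0.17016566  0.11445564]
```

View pics/near.png

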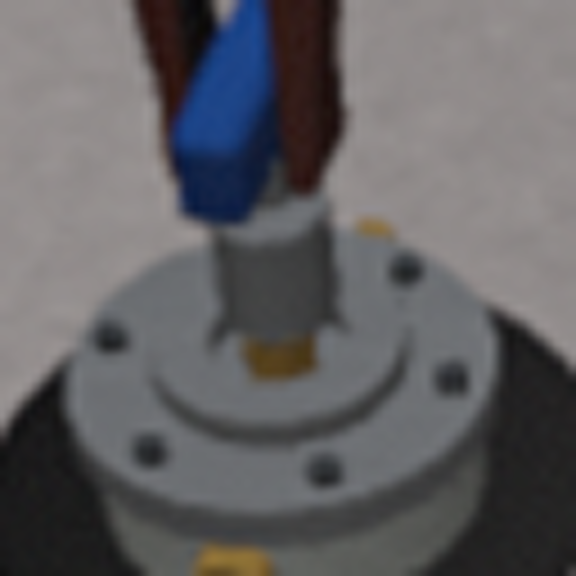

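Run:
```python
from h import *
k,d,T=K('scene'); c=-T[:3,:3].T@T[:3,3]; 
def ctr(px,z,r):
    p=w('scene',[px],z)[0]; u=c[:2]-p[:2]; u/=np.linalg.norm(u); return p[:2]-r*u
q=lambda x,y:(172+x/9-.45,178+y/9-.45)
print('key',ctr(q(275,341),.0562,.014))
for y in(424,430): print('collar',ctr(q(281,y),.047,.030))
print('nut front at well-hidden edge',w('scene',[q(281,378)],.047)[0], 'lid front',ctr(q(281,508),.043,.05))
```

```text
key [ 0.5027212  -0.17019896]
collar [ 0.50477477 -0.17117402]
collar [ 0.50678849 -0.17126604]
nut front at well-hidden edge [ 0.51912015 -0.16923159  0.047     ] lid front [ 0.50817704 -0.17355863]
```

Near view: the socket (crop x 215–335) is centred about 1 mm left of the nut (245–317) and about 1–2 mm short in depth. I'll shift by roughly +1 mm x and +0.7 mm y, then lower gently while watching the force.

```bash
python3 -c "
from h import *
go((.5072,-.1695,.1055),-18.6)"
```

```text
shift [ 0.0003  0.0097 -0.0012] turn [0.01 0.06 0.01] dist 0.01 t 8.5833 yaw -108.5 j6 1.44
```

Call:
arm_command(series="-0.0003 0 -0.001 0 0 0 0.01;-0.0003 0.003 -0.001 0 0 0 0.01;-0.0003 0.006 -0.001 0 0 0 0.01;-0.0003 0.009 -0.001 0 0 0 0.01;-0.0003 0.009 -0.001 0 0 0 0.01;-0.0003 0.009 -0.001 0 0 0 0.01")

```text
time: 9.08
eef_pos: [0.5072, -0.1709, 0.1056]
ee_rot: [[-0.948, -0.001, -0.32], [0.32, 0.0, -0.948], [0.001, -1.0, -0.0]]
wrist_force: [-0.1, -1.0, -2.7]
grip_width: 0.0179
```

The rim is now about 5 mm below the nut's top with only the key's weight on the wrist, so it has gone over the taper. I'll continue down to home.

Call:
arm_command(series="0 0.002 0 0 0 0 0.01;0 0.004 0 0 0 0 0.01;0 0.006 0 0 0 0 0.01;0 0.0075 0 0 0 0 0.01;0 0.009 0 0 0 0 0.01;0 0.009 0 0 0 0 0.01;0 0.009 0 0 0 0 0.01")

```text
time: 9.67
eef_pos: [0.5073, -0.1709, 0.0965]
ee_rot: [[-0.948, -0.001, -0.319], [0.319, 0.0, -0.948], [0.001, -1.0, 0.0]]
wrist_force: [-1.7, -2.1, -3.9]
grip_width: 0.0179
```

Run:
```python
from h import *
for i in range(3):
    im=viewer.read_camera('scene'); s=manip.get_state(); print(s['eef_pos'],s['wrist_force'],s['torque'],s['grip_width'])
cv2.imwrite('pics/n2_.png',im); cv2.imwrite('pics/seat.png',crop(im,(204,210),(32,32),9))
```

```text
[ 0.50723386 -0.17088456  0.09659716] [-1.54118717 -2.03885446 -2.87369662] [-0.37822716  0.34317621  0.02812189] 0.017723843732542065
[ 0.50724407 -0.17084426  0.09663496] [-2.2915278  -2.81679931 -3.34907459] [-0.38739634  0.41260067 -0.01200285] 0.017798280197037792
[ 0.50726727 -0.17085263  0.09669304] [-1.93143043 -1.81262195 -3.57663557] [-0.38966856  0.39330506  0.00232745] 0.017806401131382647
```

View pics/seat.png

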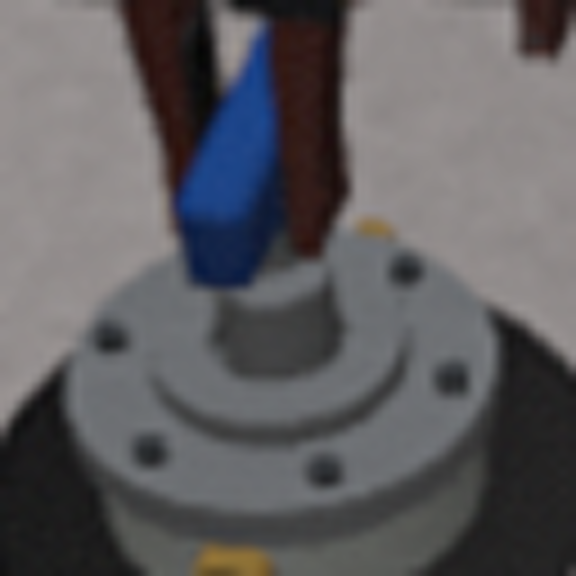

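The key sits in the well with its socket sunk into the collar, upright, with about 3 N of side load. I'll ease that off and push down a little until floor contact shows.

Call:
arm_command(series="0.0003 0.0005 0.0006 0 0 0 0.01;0.0003 0.001 0.0006 0 0 0 0.01;0.0003 0.001 0.0006 0 0 0 0.01;0.0003 0.001 0.0006 0 0 0 0.01")

```text
time: 10.15
eef_pos: [0.5074, -0.1712, 0.0963]
ee_rot: [[-0.948, 0.001, -0.32], [0.32, 0.0, -0.948], [-0.001, -1.0, -0.0]]
wrist_force: [-1.3, 0.0, 4.5]
grip_width: 0.0177
```

Call:
arm_command(series="0 0.0005 0 0 0 0 0.01;0 0.001 0 0 0 0 0.01;0 0.001 0 0 0 0 0.01;0 0.001 0 0 0 0 0.01;0 0.001 0 0 0 0 0.01")

```text
time: 10.57
eef_pos: [0.5074, -0.1712, 0.0963]
ee_rot: [[-0.948, 0.001, -0.319], [0.319, 0.0, -0.948], [-0.001, -1.0, -0.0]]
wrist_force: [-3.9, 1.2, 15.0]
grip_width: 0.0176
```

Run:
```python
from h import *
for i in range(3):
    im=viewer.read_camera('scene'); s=manip.get_state(); print(s['eef_pos'],s['wrist_force'],s['grip_width'])
a=cv2.imread('pics/scene0.png')
for n,(x,y) in dict(dish=(467,282),jar=(123,306),tweez=(300,296),key1=(318,197),key2=(371,192)).items():
    print(n,cv2.absdiff(im,a)[y-25:y+25,x-22:x+22].mean())
```

```text
[ 0.50742034 -0.17121274  0.09628657] [-3.84657563  1.56695877 14.45874301] 0.01766215449972071
[ 0.50740225 -0.17121774  0.09627288] [-3.43509873  1.26845284 14.39092086] 0.01787790695497277
[ 0.50745978 -0.17122043  0.09631128] [-3.92131633  1.86147267 14.98285752] 0.01806992174349717
dish 8.53
jar 7.49969696969697
tweez 8.276060606060605
key1 7.494090909090909
key2 7.8957575757575755
```

```bash
python3 -c "
from plant import manip
print(manip.close_job())"
```

```text
the job is handed in; nothing more can be done
None
```

The smallest key is seated fully home and upright on the black-disc housing's nut, and the gripper is still holding it by the handle. I handed the job in at about 11 s.

**Key choice:** In the pictures the nut on the disc was the smallest of the three (16 mm). I took the key with the narrowest socket, at the far-left end of the tray as the robot sees it. It fitted at the first try, so no other key was moved.

**Final checks:**
- **Seating:** The tool stopped at z = 0.0963 m, which is the height worked out for home. Two 1 mm downward commands raised the contact force to about 15 N without moving it further.
- **Grip and tilt:** The jaws hold at 18 mm, which is the handle's thickness. The tool is vertical to about 0.1°.
- **Other objects:** The dish, jar, tweezers and the other two keys look the same as in the first picture, with only even image noise between them.

**What went wrong or disagreed:**
- **First grasp:** It closed on air because I lifted before the slow fingers had shut. The key had not moved, and the second grasp held.
- **Nut position:** My camera estimates of it differed by about 2–4 mm. A close look and the nut's taper took that up.
- **Remaining side load:** About 4 N sideways remains on the key.

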